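# Put the rinse-water filter back into service

## Robot

A 6-joint arm with a two-finger parallel gripper is mounted at the origin on the work surface. World frame = base frame: x ahead of the robot, y to its left, z up, the work surface at z = 0. Lengths are in m, angles in rad, forces in N, time in s.
With the tool pointing down it reaches from about 0.35 to 0.8 m from the base axis. Payload 7.3 kg.
Tool frame: the origin (TCP) lies between the finger pads; the fingertips stand 25 mm ahead of it and the grasp point (between the pads) lies 6 mm ahead of it (r.tip_extent is the distance from the TCP to the fingertips, in m); z points along the fingers, y is the direction in which the jaws open and shut (so a half turn about z gives the same grasp; the last joint's range is limited). The gripper opens to 85 mm and grips with 20 to 120 N. Pads are 22 mm wide; open, the fingers measure 114 mm over their backs; the gripper's body (76 mm by 85 mm) begins 54 mm behind the grasp point. The pads swing forward as they close: fully open they stand 13 mm farther back than shut.
Start: joints at [1.178, 0.342, 1.524, -0, 1.275, -0.146], TCP at [0.128, 0.509, 0.256] pointing down, gripper open.
Joint ranges: [-2.53, 2.53], [-0.77, 2.02], [0.04, 2.7], [-1, 4.14], [0.28, 2.66], [-3.11, 3.11]. Speed limits (rad/s): [2.57, 2.57, 3.14, 3.14, 3.14, 3.14].

## Interface

Orientations are given as a unit quaternion [x, y, z, w].
In Python, from workcell import r, command_gripper, optics gives the robot as it stands. The module is installed in compiled form; this text tells all that it offers. Calls block until the motion is done:
- r.reach(position, orientation): joint-space move of the TCP to a pose.
- r.move_straight(position, orientation=None, speed=0.15, max_force=None): straight line of the TCP; orientation=None keeps the orientation; speed is the mean speed in m/s. With max_force (N) it stops when the force on the tool has changed by that much, and returns True; else False.
- r.movej(angles): joint-space move.
- command_gripper(opening, force=None): finger opening in m; force is the grip in N (None keeps the last); returns when the fingers have stopped.
- r.hold(seconds).
- r.solve_ik(position, orientation): joint angles nearest the present ones, or None.
- r.read_state(): the state.
- optics.get_image(name): name is "side" or "top" or "wrist"; returns (picture, depth): 480x640x3 uint8, red, green, blue; 480x640 float32, m along the optical axis (not along the pixel's ray), 0 where there is no reading.
- optics.camera_model(name): a dict with "K" (3x3 intrinsics, pixels), "k1" (the pictures are not rectified: a ray, as slopes to the right and down, at radius r is drawn at 1 + k1 r^2 times it, then the intrinsics apply), "R" (3x3) and "t" (3): a world point X has camera coordinates R X + t; the wrist camera has in their place "tool_from_camera" (4x4, takes a point from camera to tool coordinates, whose origin is the TCP and whose axes are the flange's). Camera axes: x right, y down, z forward; pixel columns grow to the right and rows downward; lengths in m; the calibration is good to about 2 mm. A picture is of the moment at which its call begins: read the wrist's pose just before it. camera_model takes no time and is no camera call.
A pose or a line that the arm cannot do raises r.PlanningError and nothing moves.
- r.finish_job(): hands the job in, once; it reports no verdict.
The state is a dict: "time_s": time; "joint_positions": joint angles; "dq": joint speeds; "tau": joint torques, N m; "eef_pos": TCP position; "eef_rot": TCP orientation; "contact_force": force on the tool from outside, world axes, zero at the start; "torque": the same for the moment, N m; "grip_width": finger opening in m.
Only numpy, scipy, OpenCV 4.12 (cv2) and the standard library are available. Lean on these libraries where they do the work, as an engineer would, in place of code of your own. Each camera call takes 0.05 s, during which the arm holds its last target.

## Task

The rinse filter on the wet bench has been cleaned. First twist its lid clockwise by the cross-bar until the bayonet is tight against its stops and the bar lines up with the filter's two pipes, next swing the drain valve's lever fully shut, and only then open the feed valve so that its lever lies over the little marker tab on its scale plate. Do not shift or knock over the pots, the beaker and the bottle, and leave all three fittings like that, released.

Things in the scene. Friction and masses are not known exactly. Their poses are not given: they have to be found in the camera images.
- housing: Fixed round steel filter housing, 116 mm across, collar rim 78 mm high, between the two valves. Origin on its axis at bench level, z up. Its x axis runs along the two horizontal pipe stubs on opposite sides (each reaches out 108 mm, top at 41 mm) and two small index ribs on the collar. The bayonet lid sits in the collar mouth on a sprung seal, concentric with it.
- lid_bar (a point): Centre of the black cross-bar of the loose steel lid (0.4 kg), on the lid's axis, about 105 mm above the bench. The bar runs along this point's x axis: 148 mm long, 14 mm wide, 14 mm high, on a central post 22 mm across; 20 mm clear between bar and collar rim. The lid starts loose, bar turned 57 to 83 degrees counter-clockwise (from above) from the housing's x axis.
- lid_end (a point): One end of the lid's bar, 74 mm from lid_bar. Turned clockwise, the lid's ramped ears pass under the collar's lugs and draw it down about 2 mm on the sprung seal until they meet end stops; the bar is then parallel to the housing's x axis (either way round). Takes under 0.5 N m (8 N at the bar's end); stays where it is left.
- feed_axis (a point): Point on the vertical turning axis of the feed valve, at mid-height of its lever (92 mm). The feed valve is the brass valve with a white quarter-round scale plate (70 mm radius, top at 72 mm) under its lever; its body is 58 mm high or less outside the stem, pipes on both sides reach out 94 mm with top at 40 mm.
- feed_lever (a joint): Opening angle of the feed valve's lever, rad: 0 shut, grows counter-clockwise seen from above, stop at 1.57. Starts nearly shut. Friction 0.22 N m; stays where it is left.
- feed_tip (a point): Outer end of the feed lever, 120 mm from feed_axis, at mid-height. x axis points outward along the lever. The lever has a black grip from 45 to 120 mm from the axis, 22 mm wide, 14 mm high, with free space below it outside the scale plate.
- mark (a joint): Angle of the marker tab, rad, on the same scale as feed_lever: the lever is at the set opening when the two are equal (judged to 0.10 rad). Clamped stiffly; leave it where it is.
- mark_tip (a point): Small dark steel tab (10 mm wide, top at 77 mm) clipped to the edge of the scale plate, 75 mm from the feed axis, below the lever's level. x axis points outward from the feed axis.
- drain_axis (a point): Point on the vertical turning axis of the drain valve, at mid-height of its lever (92 mm). Brass valve like the feed valve, but without scale plate and with a shorter lever. The two valves stand one on each side of the filter, and may change places.
- drain_lever (a joint): Opening angle of the drain valve's lever, rad: 0 fully shut (at its stop), grows counter-clockwise seen from above to 1.57 fully open. Starts mostly open. Friction 0.22 N m; stays where it is left.
- drain_tip (a point): Outer end of the drain lever, 105 mm from drain_axis, at mid-height; x axis points outward along the lever. Black grip from 45 to 105 mm from the axis, 22 mm wide, 14 mm high, free below.
- pot_a_mid (a point): Bystander: white lidded sample pot, 68 mm across, 75 mm high, at its centre, near the feed valve.
- pot_b_mid (a point): Bystander: white lidded sample pot, 64 mm across, 80 mm high, at its centre, near the drain valve.
- beaker_mid (a point): Bystander: clear plastic beaker, 70 mm across, 75 mm high, at its centre, beside the filter.
- bottle_mid (a point): Bystander: brown glass bottle, 56 mm across, 140 mm high, at its centre, near the feed valve, beyond its fully open side.

How it is judged:
By the outcome, as a careful person would: the job done as asked, in the order asked, and still so for the second after the job is handed in, with the robot touching nothing.
It also fails if it takes over 58 s, if anything falls off the work surface, if the arm or the gripper's body presses on something with over 40 N, if the wrist force passes 120 N, or if a joint passes its speed limit or range.

## Working session

There is one attempt and no reset: what is moved stays moved. The work goes in short steps, each a Python script; the robot and the scene stay as the last script left them, time stands still between calls to the robot, and variables do not carry over. Pictures are saved under pics/ and viewed, and the job is handed in when it is done.

```bash
ls; mkdir -p pics; python3 - <<'E'
from workcell import r, command_gripper, optics
import cv2,numpy as np
for n in ["side","top","wrist"]:
    im,d=optics.get_image(n)
    cv2.imwrite(f"pics/{n}0.png",im[:,:,::-1]); np.save(f"pics/{n}0d.npy",d)
    m=optics.camera_model(n); print(n,m)
s=r.read_state(); print(s)
E
```

```text
pics
side {'K': array([[459.11043308,   0.        , 317.52897543],
       [  0.        , 459.11043308, 228.44769998],
       [  0.        ,   0.        ,   1.        ]]), 'k1': -0.0001485527039403097, 'R': array([[ 0.75632792, -0.65413138, -0.00895664],
       [-0.42665432, -0.48284038, -0.76474261],
       [ 0.49591751,  0.58221758, -0.64427364]]), 't': array([-0.37594393,  0.27594149,  0.70803351])}
top {'K': array([[513.30892484,   0.        , 324.99374078],
       [  0.        , 513.30892484, 237.27573984],
       [  0.        ,   0.        ,   1.        ]]), 'k1': -0.1351847654774881, 'R': array([[ 0.01536678, -0.99950675, -0.0273883 ],
       [-0.99869287, -0.01400729, -0.04915637],
       [ 0.04874849,  0.02810787, -0.99841551]]), 't': array([0.00709356, 0.54580353, 1.10538658])}
wrist {'K': array([[411.81242324,   0.        , 322.49244445],
       [  0.        , 411.81242324, 238.10883631],
       [  0.        ,   0.        ,   1.        ]]), 'k1': 0.003400586482443186, 'tool_from_camera': array([[ 6.45736153e-04, -9.44543685e-01, -3.28385156e-01,
         8.39106061e-02],
  
[... 232 characters left out ...]
    1.00000000e+00]])}
{'time_s': 0.15, 'joint_positions': array([ 1.17797319e+00,  3.42548543e-01,  1.52478291e+00, -1.46855883e-05,
        1.27541134e+00, -1.45993183e-01]), 'dq': array([ 0.00020718, -0.0007472 , -0.00348741, -0.00126288,  0.00178296,
       -0.00035393]), 'tau': array([ 1.02685299e-03, -4.33900917e+01, -2.46148396e+01, -7.99010172e-05,
        5.61030378e-03, -1.06671339e-05]), 'eef_pos': array([0.12814859, 0.508842  , 0.25579806]), 'eef_rot': array([ 1.23099775e-01,  9.92394133e-01, -5.56198908e-04, -1.46291858e-04]), 'contact_force': array([-0.07475478, -0.7988742 ,  0.20872439]), 'torque': array([0.04196705, 0.06759426, 0.02016884]), 'grip_width': 0.08565317700821869}
```

View pics/top0.png

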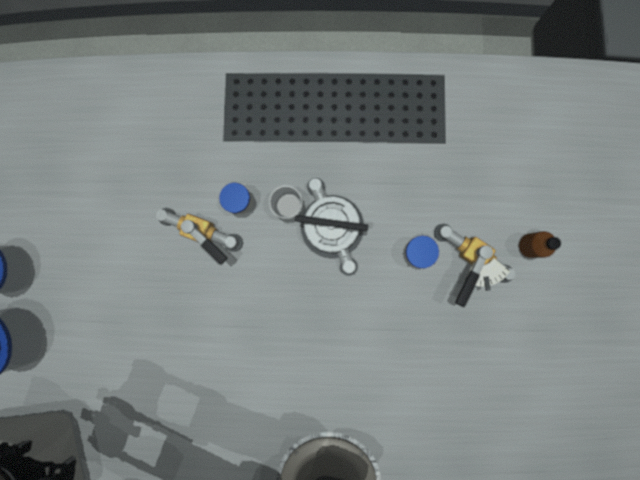

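View pics/side0.png

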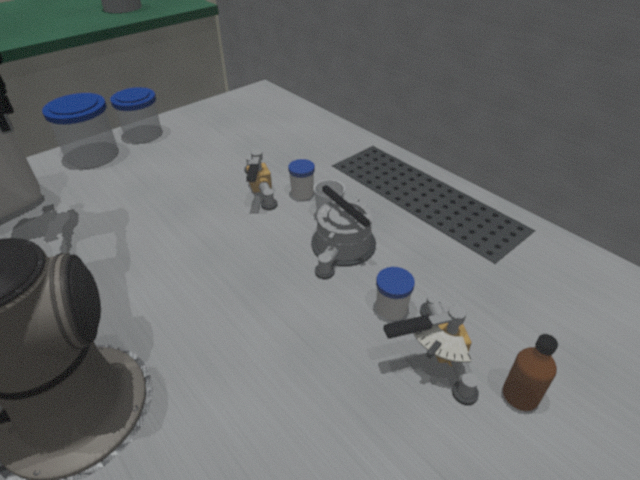

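View pics/wrist0.png

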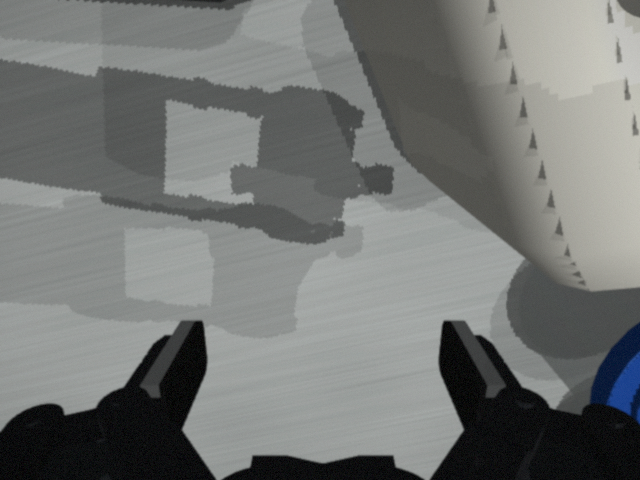

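The top picture shows the drain valve at left (about 190,228), the lid at (332,223) and the feed valve with its scale plate at (484,253). The robot base is at bottom centre. Next I'll enlarge each one.

```bash
cat > h.py <<'E'
from workcell import r, command_gripper, optics
import cv2,numpy as np
from scipy.spatial.transform import Rotation as Rot
def crop(src,out,x0,y0,w,h,s):
    im=cv2.imread(src) if isinstance(src,str) else src
    c=cv2.resize(im[y0:y0+h,x0:x0+w],None,fx=s,fy=s,interpolation=cv2.INTER_CUBIC)
    cv2.imwrite(out,c)
def pose(name,st=None):
    m=optics.camera_model(name)
    if 'R' in m: return m,m['R'],m['t']
    T=np.eye(4);T[:3,:3]=Rot.from_quat(st['eef_rot']).as_matrix();T[:3,3]=st['eef_pos']
    T=T@m['tool_from_camera']; R=T[:3,:3].T
    return m,R,-R@T[:3,3]
def onplane(name,u,v,z,st=None):
    m,R,t=pose(name,st);K=m['K']
    xd=np.array([(u-K[0,2])/K[0,0],(v-K[1,2])/K[1,1]])
    x=xd.copy()
    for _ in range(20): x=xd/(1+m['k1']*(x@x))
    d=R.T@np.array([x[0],x[1],1]);c=-R.T@t
    return c+d*(z-c[2])/d[2]
def proj(name,X,st=None):
    m,R,t=pose(name,st);p=R@np.asarray(X)+t;x=p[:2]/p[2];x=x*(1+m['k1']*(x@x))
    return m['K'][0,0]*x[0]+m['K'][0,2],m['K'][1,1]*x[1]+m['K'][1,2]
def quat(yaw): # tool down; jaw (tool y) axis direction: at yaw=0 tool x=+x,y=-y,z=-z
    return (Rot.from_euler('z',yaw)*Rot.from_quat([1,0,0,0])).as_quat()
def snap(name,fn):
    st=r.read_state(); im,d=optics.get_image(name)
    cv2.imwrite(fn,im[:,:,::-1]); return st,im,d
E
python3 - <<'E'
from h import *
crop('pics/top0.png','pics/c_lid.png',260,165,120,115,5)
crop('pics/top0.png','pics/c_feed.png',400,205,170,110,4)
crop('pics/top0.png','pics/c_drain.png',145,175,120,100,5)
E
```

```text
(no output)
```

View pics/c_lid.png

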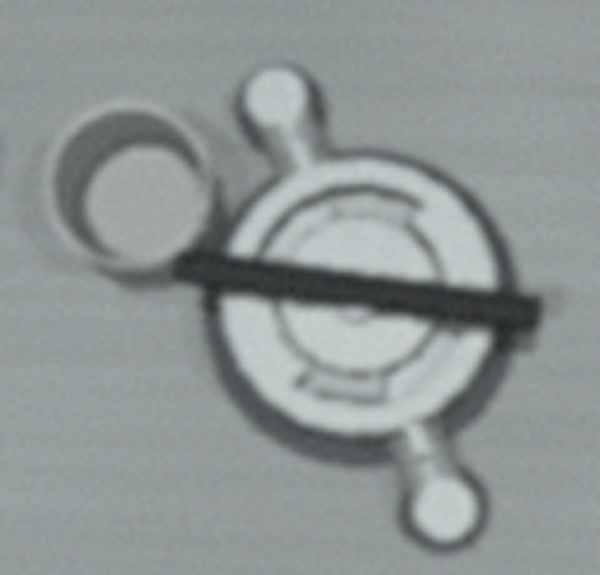

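View pics/c_feed.png

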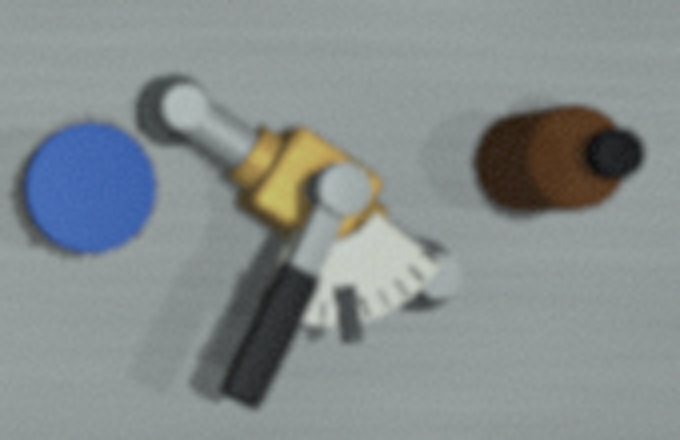

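View pics/c_drain.png

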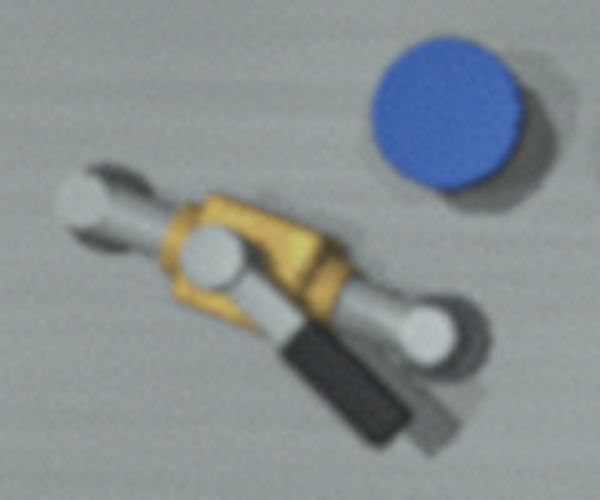

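```bash
python3 - <<'E'
from h import *
def C(cx,cy,x0,y0,s): return (cx+.5)/s-.5+x0,(cy+.5)/s-.5+y0
def P(cx,cy,o,z): return onplane('top',*C(cx,cy,*o),z)
L=(260,165,5);F=(400,205,4);D=(145,175,5)
ang=lambda a,b: np.degrees(np.arctan2(b[1]-a[1],b[0]-a[0]))
e1=P(180,265,L,.112);e2=P(533,308,L,.112);print('bar',e1,e2,(e1+e2)/2,np.linalg.norm(e1-e2),ang(e1,e2))
p1=P(277,97,L,.041);p2=P(446,508,L,.041);print('pipes',p1,p2,(p1+p2)/2,np.linalg.norm(p1-p2),ang(p1,p2))
for n,o,a,t,q1,q2 in(('feed',F,(342,190),(243,397),(185,107),(438,273)),('drain',D,(212,255),(397,430),(83,197),(428,335))):
    for za in (.099,.108):
        A=P(*a,o,za); print(n,'axis',za,A)
    A=P(*a,o,.104)
    T=P(*t,o,.099);print(' tip',T,np.linalg.norm(T[:2]-A[:2]),ang(A,T))
    q1=P(*q1,o,.04);q2=P(*q2,o,.04);print(' pipes',q1,q2,(q1+q2)/2,np.linalg.norm(q1-q2),ang(q1,q2))
m=P(349,322,F,.077);A=P(342,190,F,.104);print('mark',m,np.linalg.norm((m-A)[:2]),ang(A,m))
_,_,d=0,0,np.load('pics/top0d.npy')
def D3(u,v):
    m,R,t=pose('top');X=onplane('top',u,v,0);c=-R.T@t;dd=X-c
    z=d[int(round(v)),int(round(u))];k=z/(R@X+t)[2];return c+dd*k
for nm,o,p in(('feedcap',F,(342,190)),('draincap',D,(212,255)),('feedgrip',F,(270,340)),('draingrip',D,(345,380)),('potA',F,(90,187)),('potB',D,(447,113)),('bottlecap',F,(613,153)),('beakerrim',L,(58,185))):
    print(nm,D3(*C(*p,*o)))
# beaker centre
print('beaker', P(130,185,L,.075))
E
```

```text
bar [0.57932135 0.07162859 0.112     ] [ 0.5640151  -0.06922768  0.112     ] [0.57166823 0.00120046 0.112     ] 0.141685461778879 -96.20175763484266
pipes [0.65821352 0.03750543 0.041     ] [ 0.48364505 -0.03706426  0.041     ] [5.70929288e-01 2.20588537e-04 4.10000000e-02] 0.18982831142887166 -156.86948095320292
feed axis 0.099 [ 0.51597154 -0.31137163  0.099     ]
feed axis 0.108 [ 0.51575452 -0.30879779  0.108     ]
 tip [ 0.4112946 -0.2614991  0.099    ] 0.11523333616130246 155.14096542213974
 pipes [ 0.56055608 -0.24320705  0.04      ] [ 0.47361421 -0.38092961  0.04      ] [ 0.51708515 -0.31206833  0.04      ] 0.1628692484500495 -122.26350625739316
drain axis 0.099 [0.56146946 0.29618496 0.099     ]
drain axis 0.108 [0.56085553 0.2934586  0.108     ]
 tip [0.49117199 0.21712976 0.099     ] 0.10443388062081294 -132.0564982599884
 pipes [0.59021216 0.3729271  0.04      ] [0.53219141 0.21791403 0.04      ] [0.56120178 0.29542056 0.04      ] 0.16551573843377887 -110.52066807577906
mark [ 0.44855562 -0.32170915  0.077     ] 0.06831644570136997 -170.08140195257766
feedcap [ 0.51581893 -0.30956169  0.10532883]
draincap [0.56104396 0.29429541 0.10523761]
feedgrip [ 0.44011966 -0.27455311  0.10055894]
draingrip [0.51111182 0.23891178 0.09990246]
potA [ 0.51637872 -0.18665614  0.07639933]
potB [0.62282533 0.20321101 0.08252467]
bottlecap [ 0.53474489 -0.43626071  0.13980432]
beakerrim [0.61612749 0.12729849 0.06765812]
beaker [0.61557598 0.09626158 0.075     ]
```

```bash
cat >> h.py <<'E'
LID=np.array([.5713,.0007]); FEED=np.array([.5163,-.3107]); DRAIN=np.array([.5612,.2952])
def at(c,rad,deg,z,flip=0):
    a=np.radians(deg); return [c[0]+rad*np.cos(a),c[1]+rad*np.sin(a),z], quat(a+np.pi*flip)
E
python3 - <<'E'
from h import *
for f in(0,1):
  print(f)
  for c,rad,angs,z in((LID,.063,(-96,-125,-157),.113),(DRAIN,.09,(228,190,159),.098),(FEED,.105,(155,170,190,200),.098)):
    for a in angs:
        for zz in(z,z+.08):
            q=r.solve_ik(*at(c,rad,a,zz,f)); print(a,zz,None if q is None else np.round(q,2))
E
```

```text
0
-96 0.113 [-0.24  0.57  1.59 -0.    0.99  3.  ]
-96 0.193 [-0.24  0.48  1.5  -0.    1.17  3.  ]
-125 0.113 [-0.24  0.52  1.68 -0.    0.94 -2.77]
-125 0.193 [-0.24  0.42  1.58 -0.    1.13 -2.77]
-157 0.113 [-0.2   0.49  1.74 -0.    0.91 -2.17]
-157 0.193 [-0.2   0.38  1.65 -0.    1.11 -2.17]
228 0.098 [ 0.29  0.56  1.65 -0.    0.93 -2.12]
228 0.178 [ 0.29  0.46  1.57 -0.    1.11 -2.12]
190 0.098 [ 0.39  0.56  1.66 -0.    0.93 -1.35]
190 0.178 [ 0.39  0.46  1.57 -0.    1.11 -1.35]
159 0.098 [ 0.47  0.6   1.57 -0.    0.97 -0.74]
159 0.178 [ 0.47  0.51  1.49 -0.    1.15 -0.74]
155 0.098 [-0.72  0.49  1.8  -0.    0.86 -1.85]
155 0.178 [-0.72  0.37  1.71 -0.    1.06 -1.85]
170 0.098 [-0.77  0.5   1.78 -0.    0.87 -2.16]
170 0.178 [-0.77  0.39  1.69 -0.    1.06 -2.16]
190 0.098 [-0.82  0.53  1.72 -0.    0.9  -2.56]
190 0.178 [-0.82  0.42  1.63 -0.    1.09 -2.56]
200 0.098 [-0.83  0.55  1.68 -0.    0.92 -2.75]
200 0.178 [-0.83  0.45  1.59 -0.    1.1  -2.75]
1
-96 0.113 [-0.24  0.57  1.59 -0.    0.99 -0.14]
-96 0.193 [-0.24  0.48  1.5  -0.    1.17 -0.14]
-125 0.113 [-0.24  0.52  1.68 -0.    0.94  0.37]
-125 0.193 [-0.24  0.42  1.58 -0.    1.13  0.37]
-157 0.113 [-0.2   0.49  1.74 -0.    0.91  0.97]
-157 0.193 [-0.2   0.38  1.65 -0.    1.11  0.97]
228 0.098 [ 0.29  0.56  1.65 -0.    0.93  1.02]
228 0.178 [ 0.29  0.46  1.57 -0.    1.11  1.02]
190 0.098 [ 0.39  0.56  1.66 -0.    0.93  1.79]
190 0.178 [ 0.39  0.46  1.57 -0.    1.11  1.79]
159 0.098 [ 0.47  0.6   1.57 -0.    0.97  2.41]
159 0.178 [ 0.47  0.51  1.49 -0.    1.15  2.41]
155 0.098 [-0.72  0.49  1.8  -0.    0.86  1.29]
155 0.178 [-0.72  0.37  1.71 -0.    1.06  1.29]
170 0.098 [-0.77  0.5   1.78 -0.    0.87  0.98]
170 0.178 [-0.77  0.39  1.69 -0.    1.06  0.98]
190 0.098 [-0.82  0.53  1.72 -0.    0.9   0.58]
190 0.178 [-0.82  0.42  1.63 -0.    1.09  0.58]
200 0.098 [-0.83  0.55  1.68 -0.    0.92  0.39]
200 0.178 [-0.83  0.45  1.59 -0.    1.1   0.39]
```

```bash
python3 - <<'E'
from h import *
command_gripper(.05,30)
r.reach(*at(LID,.063,-96.2,.21,1))
st,im,d=snap('wrist','pics/w1.png'); print(st['time_s'],st['eef_pos'])
for n,X in(('axis',[*LID,.112]),('end-',at(LID,.074,-96.2,.112)[0]),('end+',at(LID,.074,83.8,.112)[0]),('p1',[.6582,.0375,.041]),('p2',[.4836,-.0371,.041])): print(n,proj('wrist',X,st))
E
```

```text
3.1417 [ 0.56457512 -0.06103166  0.2101407 ]
axis (np.float64(320.6932791224145), np.float64(143.2268463111413))
end- (np.float64(320.6156493482711), np.float64(275.07289365392273))
end+ (np.float64(320.7894212398621), np.float64(-23.184554416219044))
p1 (np.float64(450.09141841701916), np.float64(57.73489104119338))
p2 (np.float64(204.5910346066094), np.float64(199.1936436079294))
```

View pics/w1.png

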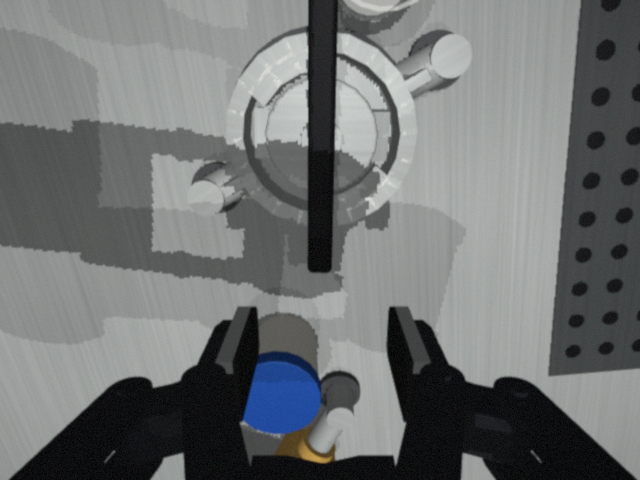

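The wrist view shows the bar centred between the jaws, with its end at (320,271) against a predicted (321,275). Pipe ends are at (451,53) and (207,195), matching the top measurement, so I'll descend, grip and twist.

```bash
python3 - <<'E'
from h import *
print(r.move_straight(*at(LID,.063,-96.2,.113,1),speed=.12,max_force=15))
print('w',command_gripper(.0,40))
def S(t):
    s=r.read_state();F=s['contact_force'];p=s['eef_pos'][:2]-LID
    print(t,round(s['time_s'],2),np.round(F,1),np.round(s['torque'],2),round(s['grip_width'],4),'rad',np.round(np.linalg.norm(p),4),np.degrees(np.arctan2(p[1],p[0])).round(1),s['eef_pos'][2].round(4))
S('grip')
for a,z in((-108,.113),(-120,.1125),(-132,.112),(-144,.1115)):
    h=r.move_straight(*at(LID,.063,a,z,1),speed=.08,max_force=40); S((a,h))
    if h: break
else:
    for a in(-150,-153,-156,-158,-160):
        h=r.move_straight(*at(LID,.063,a,.111,1),speed=.04,max_force=20); S((a,h))
        if h: break
st,im,d=snap('wrist','pics/w2.png')
E
```

```text
False
w False
grip 4.57 [-0.9  0.3  1.7] [-0.02  0.19  0.1 ] 0.0134 rad 0.063 -96.1 0.1135
(-108, False) 4.92 [-0.6 -0.5  1.8] [ 0.01 -0.02 -0.04] 0.0133 rad 0.063 -107.6 0.1134
(-120, False) 5.28 [-0.1  0.1  3.3] [ 0.07 -0.03 -0.05] 0.0131 rad 0.0628 -119.6 0.1128
(-132, False) 5.64 [1.2 0.8 3.6] [ 0.04 -0.09 -0.1 ] 0.0133 rad 0.0628 -131.6 0.1122
(-144, False) 6.0 [ 0.5 -0.3  3.9] [-0.04 -0.25 -0.15] 0.0131 rad 0.0627 -143.5 0.1116
(-150, False) 6.32 [-0.2 -0.8  4.7] [-0.13 -0.18 -0.17] 0.013 rad 0.0627 -149.5 0.1112
(-153, False) 6.57 [-0.1 -1.5  5.2] [-0.19 -0.3  -0.19] 0.013 rad 0.0627 -152.5 0.1112
(-156, False) 6.82 [ 0.4 -2.6  5.3] [-0.37 -0.11 -0.13] 0.0134 rad 0.0631 -155.7 0.1111
(-158, False) 7.07 [-2.4 -4.6  8. ] [-0.7   0.26  0.15] 0.0131 rad 0.0638 -157.6 0.1111
(-160, False) 7.32 [ -2.3 -10.5   6.5] [-1.64  0.19  0.85] 0.0131 rad 0.0638 -158.4 0.1112
```

View pics/w2.png

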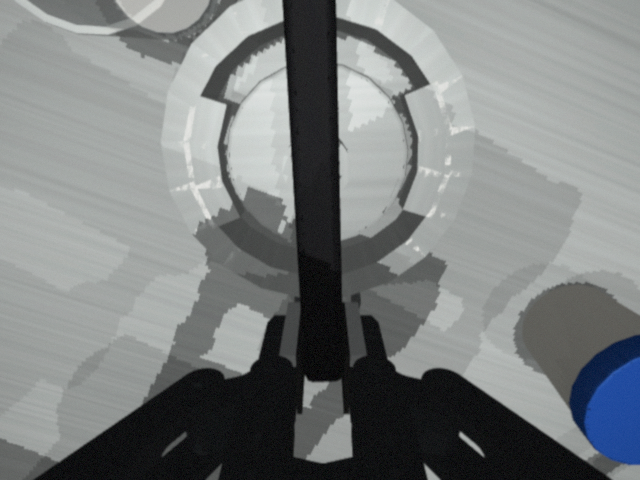

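The force on the bar is rising and it has begun to lag the command, so it's at or near the stops. I'll push a bit further to confirm, then release and look.

```bash
python3 - <<'E'
from h import *
def S(t):
    s=r.read_state();F=s['contact_force'];p=s['eef_pos'][:2]-LID
    print(t,round(s['time_s'],2),np.round(F,1),np.round(s['torque'],2),'rad',np.round(np.linalg.norm(p),4),np.degrees(np.arctan2(p[1],p[0])).round(1))
for a in(-161.5,-163):
    h=r.move_straight(*at(LID,.063,a,.111,1),speed=.04,max_force=15); S((a,h))
    if h: break
# back to neutral before release
r.move_straight(*at(LID,.0635,-158.2,.111,1),speed=.04); S('relax')
command_gripper(.05)
S('open')
r.move_straight(*at(LID,.063,-158,.21,1),speed=.2)
st,im,d=snap('wrist','pics/w3.png'); snap('top','pics/top3.png'); print(st)
crop('pics/top3.png','pics/c3.png',260,165,120,115,5)
E
```

```text
(-161.5, False) 7.62 [ -1.2 -15.4   5.7] [-2.39  0.13  1.22] rad 0.0638 -158.8
(-163, False) 7.87 [ -1.2 -21.2   5. ] [-3.32  0.06  1.5 ] rad 0.0637 -159.2
relax 8.15 [-1.2 -3.   5.9] [-0.46  0.06  0.35] rad 0.064 -157.6
open 8.59 [-0.5  0.1 -0.6] [-0.02  0.01  0.06] rad 0.0637 -158.4
{'time_s': 9.2333, 'joint_positions': array([-1.93927663e-01,  3.64372280e-01,  1.62936787e+00,  1.98979450e-05,
        1.14909430e+00,  9.92768649e-01]), 'dq': array([-0.00267294,  0.02195739,  0.01924594,  0.0015309 ,  0.00044856,
        0.00172781]), 'tau': array([ 3.09729693e-02, -4.44471610e+01, -2.40404338e+01,  1.82697811e-03,
        1.06349666e-02, -2.36962689e-03]), 'eef_pos': array([ 0.51231703, -0.02275213,  0.20915881]), 'eef_rot': array([ 9.81615599e-01,  1.90867573e-01, -5.71803403e-04, -2.42153917e-04]), 'contact_force': array([ 0.76699148, -0.30736344, -0.42359933]), 'torque': array([-0.01615038, -0.01749106,  0.01662175]), 'grip_width': 0.04995570991912612}
```

View pics/w3.png

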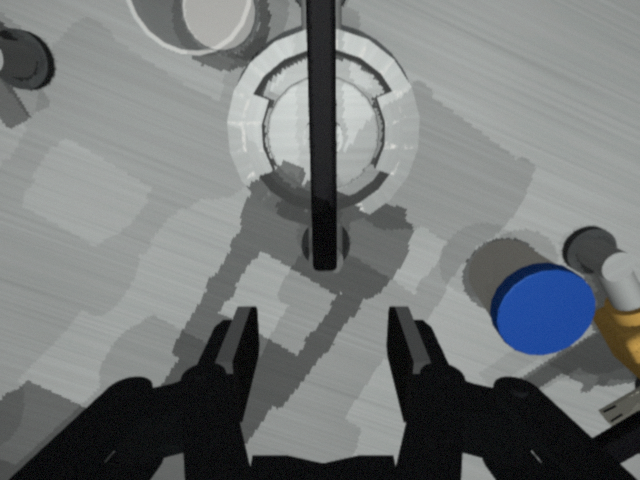

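View pics/c3.png

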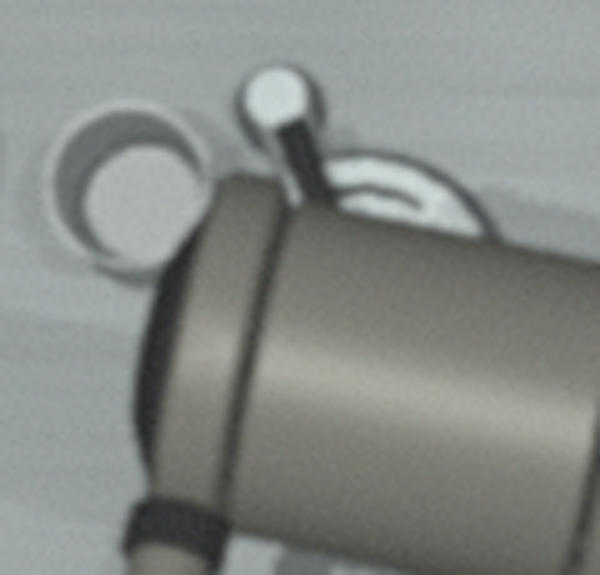

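```bash
python3 - <<'E'
from h import *
st=dict(eef_pos=np.array([ 0.51231703, -0.02275213,  0.20915881]),eef_rot=np.array([ 9.81615599e-01,  1.90867573e-01, -5.71803403e-04, -2.42153917e-04]))
im=cv2.imread('pics/w3.png').astype(int).sum(2)
P=[]
for v in range(20,255,5):
    # dark run near 321
    row=im[v]; u=321
    a=u
    while row[a]<200: a-=1
    b=u
    while row[b]<200: b+=1
    P.append(onplane('wrist',(a+b)/2,v,.110,st)[:2])
P=np.array(P); d=np.linalg.svd(P-P.mean(0))[2][0]; print(np.degrees(np.arctan2(d[1],d[0])))
for u,v in((325,268),): print(onplane('wrist',u,v,.110,st))
print('p2',onplane('wrist',326,241,.041,st))
E
```

```text
-156.98150642929562
[ 0.50577597 -0.02675273  0.11      ]
p2 [ 0.4985636  -0.03088536  0.041     ]
```

The bar measures -157.0° against -156.9° for the pipes, and it resisted about 1.3 N·m at the end, so the lid is tight and aligned. Next is the drain valve.

```bash
python3 - <<'E'
from h import *
r.reach(*at(DRAIN,.09,228,.195,1))
st,im,d=snap('wrist','pics/w4.png'); print(st['time_s'],st['eef_pos'])
for n,X in(('axis',[*DRAIN,.104]),('tip',at(DRAIN,.105,228,.099)[0]),('p1',[.590,.373,.04]),('p2',[.532,.218,.04])): print(n,proj('wrist',X,st))
E
```

```text
10.325 [0.50117917 0.2274221  0.19470137]
axis (np.float64(319.87510847643324), np.float64(84.51131596345328))
tip (np.float64(320.3995094313881), np.float64(281.5360413304607))
p1 (np.float64(265.2258482707016), np.float64(-60.487442873096086))
p2 (np.float64(364.6088010711663), np.float64(206.96309886525108))
```

View pics/w4.png

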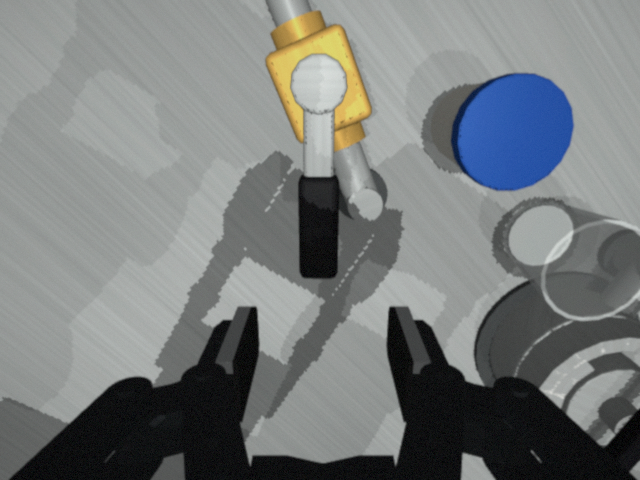

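The drain stem cap is at (320,83) and the lever tip at (319,277), both as predicted. The lever is centred between the jaws and the pot is well clear on the right.

```bash
python3 - <<'E'
from h import *
def S(t):
    s=r.read_state();F=s['contact_force'];p=s['eef_pos'][:2]-DRAIN
    print(t,round(s['time_s'],2),np.round(F,1),round(s['grip_width'],4),'rad',np.round(np.linalg.norm(p),4),np.degrees(np.arctan2(p[1],p[0])).round(1)%360)
print(r.move_straight(*at(DRAIN,.09,228,.098,1),speed=.12,max_force=15))
command_gripper(0,40); S('grip')
ok=True
for a in(216,204,192,180,170,165):
    h=r.move_straight(*at(DRAIN,.09,a,.098,1),speed=.1,max_force=40); S((a,h))
    if h: ok=False;break
if ok:
    for a in(162,160,158,156,154):
        h=r.move_straight(*at(DRAIN,.09,a,.098,1),speed=.04,max_force=15); S((a,h))
        if h:break
E
```

```text
False
grip 11.69 [-1.9  0.5  5.9] 0.0214 rad 0.0897 228.0
(216, False) 12.05 [-3.  -1.3  6.9] 0.0218 rad 0.0899 215.7
(204, False) 12.41 [-2.5 -0.3  6.3] 0.0215 rad 0.0901 203.8
(192, False) 12.77 [-3.5 -2.3  7. ] 0.0213 rad 0.0902 191.8
(180, False) 13.12 [-4.2 -3.4  9. ] 0.0209 rad 0.0902 180.0
(170, False) 13.45 [-3.7 -2.   8.9] 0.0212 rad 0.0902 170.1
(165, False) 13.7 [-4.  -1.9  9.5] 0.0212 rad 0.0902 165.1
(162, False) 13.97 [-3.6 -2.   8.9] 0.0212 rad 0.0902 162.2
(160, False) 14.22 [-4.1 -2.1  8.5] 0.0214 rad 0.0902 160.2
(158, False) 14.47 [ -7.7 -14.1  14.5] 0.0217 rad 0.0902 160.0
(156, False) 14.72 [ -9.8 -26.2  19.3] 0.0211 rad 0.0898 159.8
(154, False) 14.97 [-13.6 -35.7  24.9] 0.021 rad 0.0898 159.6
```

The drain lever hit its stop near 159.8°: force jumped to 36 N with no further motion. I'll ease off, release, retreat and look.

```bash
python3 - <<'E'
from h import *
r.move_straight(*at(DRAIN,.09,159.2,.098,1),speed=.04); print(r.read_state()['contact_force'])
command_gripper(.05)
r.move_straight(*at(DRAIN,.09,159.5,.195,1),speed=.2)
st,im,d=snap('wrist','pics/w5.png'); print(st['time_s'])
for n,X in(('axis',[*DRAIN,.104]),('tip',at(DRAIN,.105,159.8,.099)[0])): print(n,proj('wrist',X,st))
r.reach(*at(FEED,.105,154.8,.195,1))
st,im,d=snap('wrist','pics/w6.png'); snap('top','pics/top6.png'); snap('side','pics/side6.png'); print(repr(st['time_s']),repr(st['eef_pos']),repr(st['eef_rot']))
for n,X in(('axis',[*FEED,.104]),('tip',at(FEED,.12,154.8,.099)[0]),('mark',at(FEED,.075,189.9,.077)[0])): print(n,proj('wrist',X,st))
crop('pics/top6.png','pics/c6.png',145,175,120,100,5)
E
```

```text
[-2.03826995 -9.78303365  9.02147071]
16.3417
axis (np.float64(323.55912572574533), np.float64(83.83093868676451))
tip (np.float64(324.20311176112955), np.float64(281.55922435088326))
18.525 array([ 0.42171575, -0.26538722,  0.19499965]) array([ 9.76032402e-01, -2.17625233e-01,  4.24560896e-05, -8.27523774e-05])
axis (np.float64(326.54982925236243), np.float64(50.51883353821685))
tip (np.float64(325.4244216859215), np.float64(281.78331781090014))
mark (np.float64(400.7202181794858), np.float64(172.51600330179542))
```

View pics/w5.png

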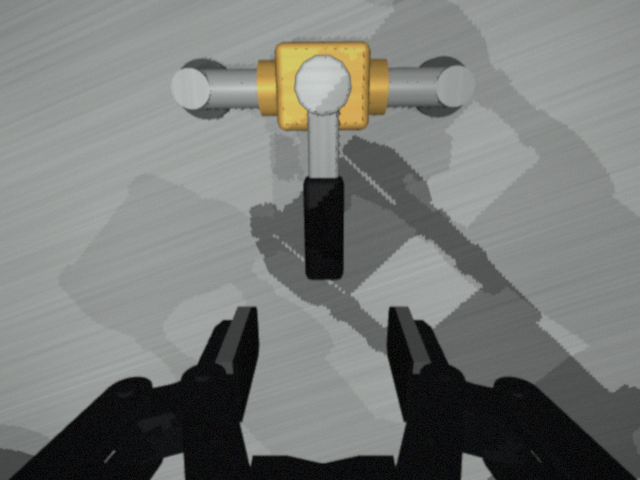

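View pics/w6.png

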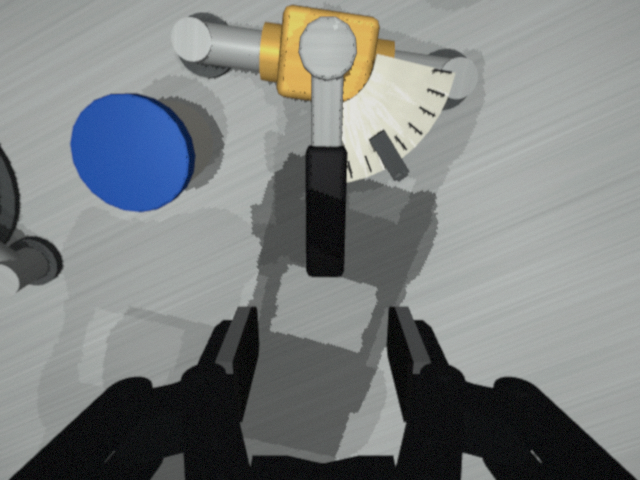

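View pics/c6.png

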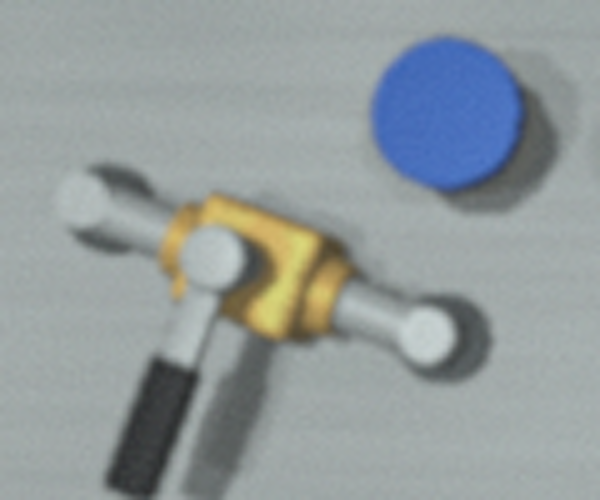

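The drain lever is square to its pipes and the pot next to it hasn't moved. The feed marker tab is at about (389,155) in the wrist picture, so I'll enlarge it.

```bash
python3 - <<'E'
from h import *
crop('pics/w6.png','pics/c7.png',280,0,180,200,3)
E
```

```text
(no output)
```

View pics/c7.png

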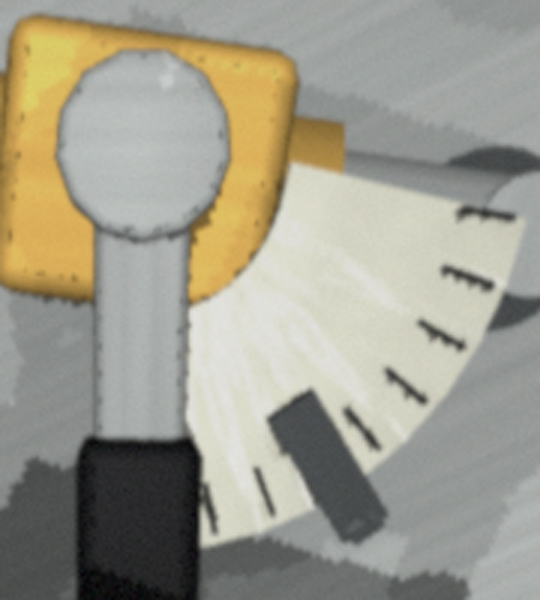

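```bash
python3 - <<'E'
from h import *
st=dict(eef_pos=np.array([ 0.42171575, -0.26538722,  0.19499965]),eef_rot=np.array([ 9.76032402e-01, -2.17625233e-01,  4.24560896e-05, -8.27523774e-05]))
P=lambda x,y,z:onplane('wrist',(x+.5)/3-.5+280,(y+.5)/3-.5,z,st)
a=P(143,143,.1053);i=P(291,403,.077);o=P(360,517,.077);g=P(139,440,.099);t=onplane('wrist',326,273,.099,st)
ang=lambda a,b: np.degrees(np.arctan2(b[1]-a[1],b[0]-a[0]))%360
print(a,i,o,t)
for c in(a,np.r_[FEED,0]): print('mark',ang(c,i),ang(c,o),ang(i,o),'lever',ang(c,t),ang(g,t),[np.linalg.norm((x-c)[:2]) for x in(i,o,t)])
# other tick reference: 90deg tick and pipe
q1=onplane('wrist',191,40,.040,st);q2=onplane('wrist',460,78,.04,st);print(q1,q2,ang(q1,q2))
E
```

```text
[ 0.51725296 -0.3115254   0.1053    ] [ 0.46814353 -0.31937573  0.077     ] [ 0.44294999 -0.3231567   0.077     ] [ 0.41253439 -0.26220715  0.099     ]
mark 189.08210854563345 188.8968150855747 188.53508846922335 lever 154.78144548738044 155.05821661122752 [np.float64(0.04973292302027512), np.float64(0.07520783252016636), np.float64(0.11575088914456248)]
mark 190.21268858025653 189.6383272943094 188.53508846922335 lever 154.95187647732646 155.05821661122752 [np.float64(0.048931728048349714), np.float64(0.07440022420858469), np.float64(0.11453758650080886)]
[ 0.56112475 -0.24253593  0.04      ] [ 0.47243718 -0.38178016  0.04      ] 237.50608640704598
```

The marker is at 189.0° and the lever at 154.9°, so I'll grip the lever outboard of the plate and swing it onto the mark.

```bash
sed -i 's/FEED=np.array(\[.5163,-.3107\])/FEED=np.array([.5170,-.3113])/' h.py; python3 - <<'E'
from h import *
def S(t):
    s=r.read_state();F=s['contact_force'];p=s['eef_pos'][:2]-FEED
    print(t,round(s['time_s'],2),np.round(F,1),round(s['grip_width'],4),'rad',np.round(np.linalg.norm(p),4),np.degrees(np.arctan2(p[1],p[0])).round(1)%360)
print(r.move_straight(*at(FEED,.106,154.9,.101,1),speed=.12,max_force=15))
command_gripper(0,40); S('grip')
for a in(166,177,185,189,189.3):
    h=r.move_straight(*at(FEED,.106,a,.101,1),speed=.06,max_force=30); S((a,h))
    if h: break
command_gripper(.05); S('open')
r.move_straight(*at(FEED,.106,189,.2,1),speed=.2)
st,im,d=snap('wrist','pics/w8.png'); print(repr(st['time_s']),repr(st['eef_pos']),repr(st['eef_rot']))
E
```

```text
False
grip 19.97 [-0.9  0.7  6.3] 0.021 rad 0.1056 155.0
(166, False) 20.46 [-1.9 -0.5  6.2] 0.0216 rad 0.1058 166.4
(177, False) 20.95 [-1.8 -1.2  5.9] 0.0212 rad 0.106 177.3
(185, False) 21.35 [-2.6 -0.1  7.6] 0.0212 rad 0.1061 185.3
(189, False) 21.62 [-4.4 -0.9  7.3] 0.0212 rad 0.1062 189.3
(189.3, False) 21.88 [-3.2  0.1  8.2] 0.0208 rad 0.1062 189.4
open 22.27 [-0.  -0.3 -0.5] 0.0502 rad 0.106 189.2
22.9083 array([ 0.41192745, -0.32746253,  0.19913654]) array([ 9.96917912e-01,  7.84492866e-02, -3.77698952e-04, -4.93085010e-04])
```

View pics/w8.png

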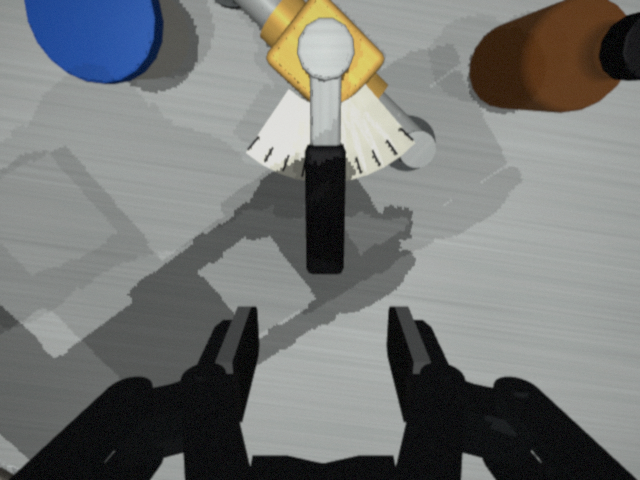

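The tab is hidden fully under the lever. I'll retreat and do a final check of the whole scene.

```bash
python3 - <<'E'
from h import *
st=dict(eef_pos=np.array([ 0.41192745, -0.32746253,  0.19913654]),eef_rot=np.array([ 9.96917912e-01,  7.84492866e-02, -3.77698952e-04, -4.93085010e-04]))
a=onplane('wrist',326,48,.1053,st);t=onplane('wrist',325,271,.099,st);print(a,t,np.degrees(np.arctan2(*(t-a)[[1,0]]))%360)
r.move_straight([.37,-.31,.27],speed=.2)
r.movej([1.178,0.342,1.524,0,1.275,-0.146])
for n in('top','side'): snap(n,f'pics/{n}9.png')
print(r.read_state()['time_s'])
A=cv2.imread('pics/top0.png');B=cv2.imread('pics/top9.png')
crop(B,'pics/c9t.png',145,165,430,150,1.85)
crop('pics/side9.png','pics/c9s.png',360,240,210,180,3.5)
cv2.imwrite('pics/d9.png',cv2.absdiff(A,B)[165:315,145:575]*3)
E
```

```text
[ 0.51736921 -0.31186939  0.1053    ] [ 0.40230859 -0.32996255  0.099     ] 188.9365236453811
26.625
```

View pics/c9t.png

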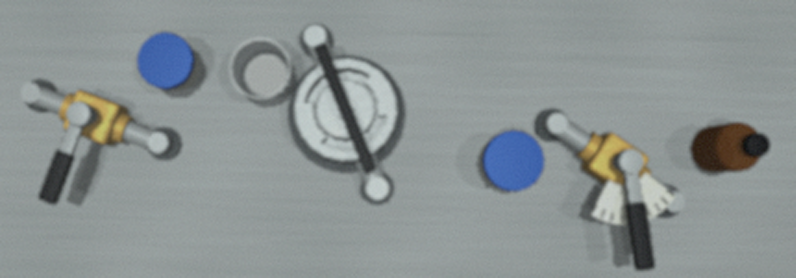

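View pics/c9s.png

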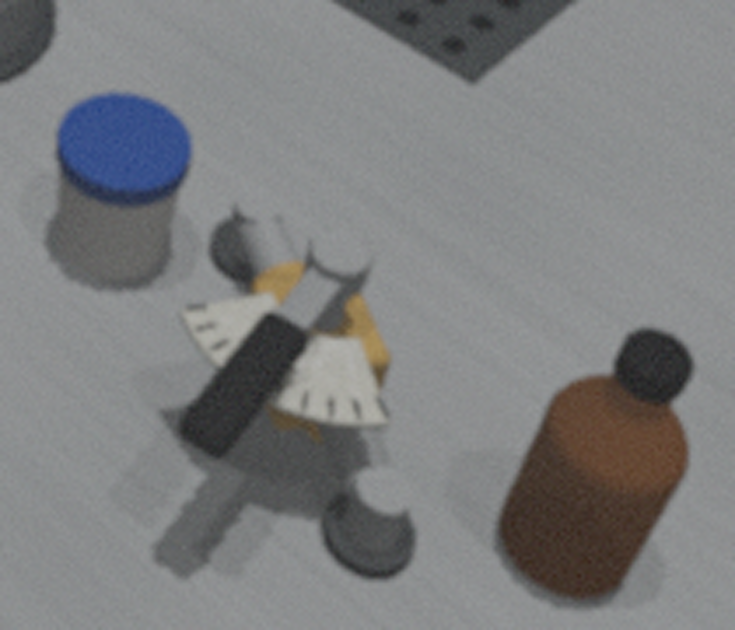

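View pics/d9.png

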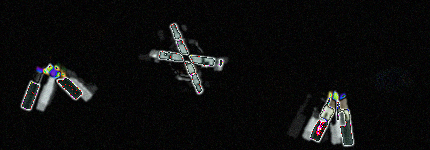

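The pictures show:
- **Lid:** the bar runs pipe to pipe.
- **Drain:** the lever is square to its pipes.
- **Feed:** the lever covers the tab.
- **Before/after difference:** only the bar and the two levers changed, and the pots, beaker and bottle did not move.

I'm handing the job in.

```bash
python3 -c "
from h import *
r.finish_job()"
```

```text
the job is handed in; nothing more can be done
```

All three fittings were set in the order asked, and the job was handed in at about 27 s of the 58 s allowed. The arm is parked clear and everything is released.

- **Lid:** I gripped the bar's end and twisted it clockwise onto its stops, where it resisted about 1.3 N·m. The bar measured -157.0° against -156.9° for the pipes.
- **Drain valve:** I swung the lever to its shut stop, where the force rose to about 36 N at the fingers with no further movement. The pictures show it square to its pipes.
- **Feed valve:** I set the lever at 188.9° against the marker's 189.0°, about 0.002 rad apart by camera against the 0.10 rad allowed. The tab is hidden under the lever.
- **Bystanders:** The before and after top pictures differ only at the bar and the two levers (and their shadows). The pots, beaker and bottle did not move.

No check failed. The only disagreement was in the marker angle, where the first top-camera reading was about 1° higher than the wrist-camera one I used.

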